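# Put the beeswax away under a flush sliding lid

## Robot

A 6-joint arm with a two-finger parallel gripper is mounted at the origin on a cart in front of the work surface, level with it; the furniture and walls round the work are solid. World frame = base frame: x ahead of the robot, y to its left, z up, the work surface at z = 0. Lengths are in mm, angles in rad, forces in N, time in s.
With the tool pointing down it reaches from about 275 to 1000 mm from the base axis. Payload 8.4 kg.
Tool frame: the origin (TCP) lies midway between the tips of the shut fingers; the grasp point (between the pads) lies 19 mm behind it; y points along the fingers, z is the direction in which the jaws open and shut, and the axes are right-handed (so a half turn about y gives the same grasp; the last joint's range is limited). The gripper opens to 85 mm and grips with 20 to 120 N. Pads are 22 mm wide; open, the fingers measure 114 mm over their backs; the gripper's body (76 mm by 85 mm) begins 54 mm behind the grasp point. The pads swing forward as they close: fully open they stand 13 mm farther back than shut.
Start: joints at [1.241, 0.353, 1.633, -0, 1.155, -0.002], TCP at [201.224, 591.724, 231.281] pointing down, gripper open.
Joint ranges: [-2.63, 2.63], [-0.92, 2.1], [0.06, 2.66], [-1.3, 4.44], [0, 2.69], [-3.02, 3.02]. Speed limits (rad/s): [2.22, 2.22, 2.79, 3.14, 3.14, 3.14].

## Interface

Orientations are given as [roll, pitch, yaw] about the fixed x, y, z axes, in that order (R = Rz(yaw) Ry(pitch) Rx(roll)).
In Python, from rig import r, imaging gives the robot as it stands. The module is installed in compiled form; this text tells all that it offers.
- The arm moves only by the tool send_rows, never from a script. Its argument "series" is a list of rows, each a list of 6 numbers: the shift along the tool's x, y, z in m, then the turn, a rotation vector about the tool's x, y, z in degrees. In form: [[dx, dy, dz, ax, ay, az], ...]. A call has 1 to 8 rows; each row shifts and turns the commanded pose from where the row before left it, along the tool's axes as they then stand; what a row does not reach is not made up. A row lasts 1/10 s, in which the tool goes at most 50 mm and 8.59 degrees, less where a joint would pass 70% of its speed; a pose out of reach is approached as far as the arm can. A call is refused whole if a number of a shift passes 0.05 or a number of a turn 8.59, either way. A call with a gripper value outside its range is refused whole. "gripper" is the opening, from 0 (shut) to 1 (fully open), set as the call begins (left out, the last holds). The fingers move at their own pace and stop on an object; "squeeze" is the grip in N (left out, the last holds). Time passes only in rows, so rows that do not move let the fingers close. It gives the time, the measured TCP pose, the force and the opening at its end, in the units of the state.
- r.sense(): the state, without advancing time (a new reading comes with each control period).
- imaging.grab_frame(name): name is "side" or "top"; returns a dict with "frame" (400x640x3 uint8, red, green, blue), "depth" (400x640 float32, mm along the optical axis (not along the pixel's ray), 0 where there is no reading), "intrinsics" (3x3 intrinsics, pixels), "origin" and "rotation" of the camera in the world. Camera axes: x right, y down, z forward; pixel columns grow to the right and rows downward; lengths in mm; the calibration is good to about 2 mm. A picture is of the moment at which its call begins.
- r.sign_off(): hands the job in, once; it reports no verdict.
The state is a dict: "clock": time; "qpos": joint angles; "qvel": joint speeds; "joint_efforts": joint torques, N m; "eef_pos": TCP position; "tcp_rot": TCP orientation; "contact_force": force on the tool from outside, world axes, zero at the start; "wrist_torque": the same for the moment, N m; "opening": opening from 0.0 (shut) to 1.0 (fully open).
Only numpy, scipy, OpenCV 4.12 (cv2) and the standard library are available. Lean on these libraries where they do the work, as an engineer would, in place of code of your own. Each camera call takes 0.05 s, during which the arm holds its last target.

## Task

Slide the plain flat lid, set into the low wooden case without any grip, fully open by pressing down on it and dragging it along, lay the block of beeswax flat in the compartment this uncovers, then slide the lid fully shut over it in the same way. The lid is thin and floats on felt: never load it with more than 20 N. Leave the dish of rivets, the dye jar and the thread spool where they stand.

Things in the scene. Friction and masses are not known exactly. Their poses are not given: they have to be found in the camera images.
- case: Low open-topped wooden case fixed to the bench, 131 (x) x 234 (y) x 54 (z) mm, origin at the centre of its underside. Walls 8 mm. A 6 mm divider at y = 0, its top 25 mm above the bench, parts it into two compartments of 115 (x) by 106 (y) mm. The -y one is empty, at first under the lid; the +y one is open and holds two small irons fixed to its floor.
- compartment (a point): Centre of the floor of the case's -y compartment (case x 0, y -0.0565, 5 mm above the bench); axes as the case's. The beeswax goes here, laid flat; there is room to spare all round.
- rim (a point): Centre of the case at rim height, 54 mm above the bench; axes as the case's. The lid runs along y in grooves of the two long walls, whose lips (5 mm wide, 3 mm thick, at the rim) overhang its edges, leaving 105 mm between them. The lid's top lies 2 to 16 mm below this rim: it differs from start to start and is not measured, so feel for it.
- lid (a joint): Lid slide along the case's +y, m: 0 shut (over the -y compartment) to 0.109 fully open (over the +y one), end stops at both. Plain flat panel, 113 (x) x 108 (y) x 5 mm, no grip; centre at case x 0, y = -0.0545 + value. Needs about 5 N along y, stays where left. Sinks springily 0.1 mm per N, dead stop at 4 mm. Fingertips pressing 13 to 16 N carry it, less may slip; over 20 N in all is too much.
- wax_center (a point): Centre of a loose block of beeswax, 36 (x) x 58 (y) x 20 (z) mm, 0.08 kg, that lies flat on the bench to the right of the case; axes along its edges, z up. Can be grasped over its 36 mm width.
- dish: Bystander: round metal dish of rivets, 71 mm across, 16 mm high, loose; origin at the centre of its underside.
- jar: Bystander: dye jar, 43 mm across, 50 mm high, loose; origin at the centre of its underside.
- spool: Bystander: thread spool standing upright, 36 mm across and 70 mm high, loose; origin on its underside.
Mind the look-alikes: they are no part of the job. Leave any white look-alike of the part that bears wax_center alone.

How it is judged (in metres and radians):
On the way, in this order (a step that is already met when the one before it is completed fails the run):
1. the lid has been slid fully open, within 6 mm (value of joint lid above 0.103 m), for 0.2 s.
2. the beeswax lies flat and released in the uncovered -y compartment (x of wax_center in the frame of case between -0.045 and 0.045 m and y of wax_center in the frame of case between -0.1 and -0.012 m and z of wax_center in the frame of case below 0.02 m and angle between wax_center's own z axis and vertical below 0.2 rad and contact force between the fingers and wax below 0.1 N and linear speed of wax below 0.03 m/s), for 0.2 s.
At the end, for the whole second after the job is handed in: The lid is shut to within 5 mm of its stop, and the beeswax rests flat (within 0.2 rad), released, on the floor of the compartment under it (value of joint lid below 0.005 m and x of wax_center in the frame of case between -0.045 and 0.045 m and y of wax_center in the frame of case between -0.1 and -0.012 m and z of wax_center in the frame of case below 0.02 m and angle between wax_center's own z axis and vertical below 0.2 rad and contact force between the fingers and wax below 0.1 N and linear speed of wax below 0.02 m/s); the robot touches nothing.
It fails at once if the fingers load the lid with more than 20 N (contact force between the fingers and lid_panel_c0 above 20 N).
It fails at once if the dish of rivets is shoved more than 20 mm or tipped (distance of dish from where it was at the start of the episode above 0.02 m or angle between dish's own z axis and vertical above 0.3 rad).
It fails at once if the dye jar is shoved more than 20 mm or tipped (distance of jar from where it was at the start of the episode above 0.02 m or angle between jar's own z axis and vertical above 0.3 rad).
It fails at once if the thread spool is shoved more than 20 mm or tipped (distance of spool from where it was at the start of the episode above 0.02 m or angle between spool's own z axis and vertical above 0.3 rad).
It also fails if it takes over 72 s, if anything falls off the work surface, if the arm or the gripper's body presses on something with over 40 N, if the wrist force passes 120 N, or if a joint passes its speed limit or range.

## Working session

There is one attempt and no reset: what is moved stays moved. The work goes in short steps, Python scripts to look and compute and a tool call to move; the robot and the scene stay as the last step left them, time stands still between calls to the robot, and variables do not carry over. Pictures are saved under pics/ and viewed, and the job is handed in when it is done.

Besides the shell and the picture viewer there is one more tool, called after "Request:" by a JSON object that holds its "op" and its "data". send_rows: Moves the arm, as the interface text tells. Its arguments: {"type":"object","properties":{"series":{"type":"array","items":{"type":"array","items":{"type":"number"}}},"gripper":{"type":"number"},"squeeze":{"type":"number"}},"required":["series"]}

```bash
mkdir -p pics; cat > h.py <<'E'
from rig import r, imaging
import numpy as np, cv2
def grab(n,name):
    f=imaging.grab_frame(n); cv2.imwrite(f'pics/{name}.png',f['frame'][:,:,::-1]); np.savez(f'pics/{name}.npz',**{k:np.array(v) for k,v in f.items()}); return f
def pt(f,u,v,z=None):
    K=np.array(f['intrinsics']);R=np.array(f['rotation']);o=np.array(f['origin'])
    d=R@np.array([(u-K[0,2])/K[0,0],(v-K[1,2])/K[1,1],1.])
    if z is None: return o+d*f['depth'][int(round(v)),int(round(u))]
    return o+d*(z-o[2])/d[2]
E
python3 - <<'E'
from h import *
print(r.sense())
for n in('top','side'):
    f=grab(n,n+'0'); print(n,f['intrinsics'],f['origin'],f['rotation'])
E
```

```text
{'clock': 0.0, 'qpos': array([ 1.24063919e+00,  3.53605646e-01,  1.63410467e+00,  1.67867916e-05,
        1.15522551e+00, -2.37348857e-03]), 'qvel': array([ 2.66065404e-04, -6.15373367e-04, -8.03539754e-05, -1.26497112e-03,
       -1.14120007e-03, -1.07499772e-04]), 'joint_efforts': array([ 9.44325948e-04, -6.05258060e+01, -3.42058825e+01,  2.13591698e-04,
        9.44887928e-03, -2.50203340e-05]), 'eef_pos': array([201.04461041, 591.2913572 , 230.60084311]), 'tcp_rot': array([-1.57213946e+00,  1.85368326e-05, -3.27790445e-01]), 'contact_force': array([-0.46937321, -0.23435508, -1.37198609]), 'wrist_torque': array([ 0.00353768, -0.00068212,  0.00539133]), 'opening': 0.9994473497767459}
top [[434.79324236   0.         326.46452418]
 [  0.         434.79324236 199.28683452]
 [  0.           0.           1.        ]] [ 394.01315205    3.40269924 1159.96721223] [-2.9795661  -0.00472751 -1.54473455]
side [[426.2014972    0.         326.91452526]
 [  0.         426.2014972  196.72153044]
 [  0.           0.           1.        ]] [  65.91684621 -943.81017704  519.20700475] [-1.95888045 -0.01940875 -0.50732317]
```

```bash
sed -i "s/R=np.array(f\['rotation'\])/R=Rotation.from_euler('xyz',f['rotation']).as_matrix()/; 1i from scipy.spatial.transform import Rotation" h.py; cat h.py
```

```text
from scipy.spatial.transform import Rotation
from rig import r, imaging
import numpy as np, cv2
def grab(n,name):
    f=imaging.grab_frame(n); cv2.imwrite(f'pics/{name}.png',f['frame'][:,:,::-1]); np.savez(f'pics/{name}.npz',**{k:np.array(v) for k,v in f.items()}); return f
def pt(f,u,v,z=None):
    K=np.array(f['intrinsics']);R=Rotation.from_euler('xyz',f['rotation']).as_matrix();o=np.array(f['origin'])
    d=R@np.array([(u-K[0,2])/K[0,0],(v-K[1,2])/K[1,1],1.])
    if z is None: return o+d*f['depth'][int(round(v)),int(round(u))]
    return o+d*(z-o[2])/d[2]
```

View pics/top0.png

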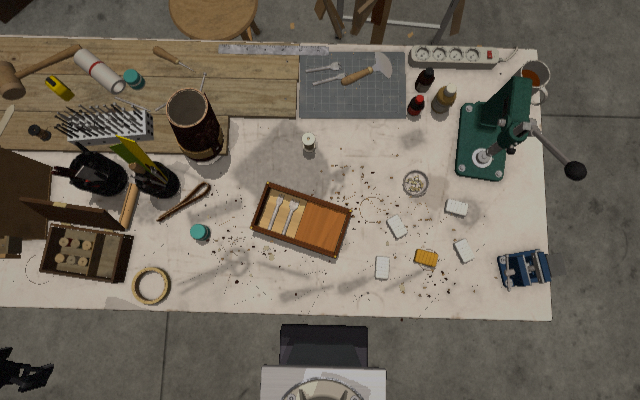

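View pics/side0.png

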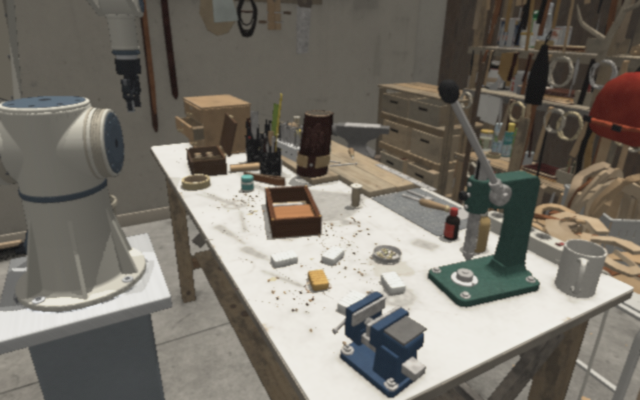

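The top view has the case at about (302,221), with its lid on the right half. Five blocks lie to its right:
- Yellow at (426,258).
- White at (397,227), (382,267), (456,207) and (463,251).

Only the yellow one fits beeswax, since the white ones are the look-alikes. The dish is at (415,183), the spool at (309,142) and the jar at (200,232). Next I'll measure and confirm with a crop.

```bash
python3 - <<'E'
from h import *
f=dict(np.load('pics/top0.npz'))
im=f['frame']; hsv=cv2.cvtColor(im,cv2.COLOR_RGB2HSV)
print('bench z',pt(f,350,290),pt(f,270,290))
m=cv2.inRange(hsv,(14,120,100),(32,255,255)); m[:, :380]=0; m[:,450:]=0; m[:240]=0;m[275:]=0
c=max(cv2.findContours(m,0,2)[0],key=cv2.contourArea); rc=cv2.minAreaRect(c); print('wax',rc,cv2.contourArea(c))
P=np.array([pt(f,u,v,20)[:2] for u,v in cv2.boxPoints(rc)]); print(P, P.mean(0), np.linalg.norm(np.diff(P,axis=0),axis=1)); print(pt(f,*rc[0]))
# case: dark brown rim contours
m=cv2.inRange(hsv,(0,90,20),(20,255,230)); m[:,:240]=0;m[:,360:]=0;m[:175]=0;m[268:]=0
m=cv2.morphologyEx(m,cv2.MORPH_OPEN,np.ones((3,3)))
c=max(cv2.findContours(m,0,2)[0],key=cv2.contourArea); rc=cv2.minAreaRect(c); print('case',rc)
for z in(54,):
  P=np.array([pt(f,u,v,z)[:2] for u,v in cv2.boxPoints(rc)]); print(P, P.mean(0), np.linalg.norm(np.diff(P,axis=0),axis=1))
for uv in [(325,228),(270,212),(415,183),(309,138),(200,230),(397,227),(382,267)]: print(uv,pt(f,*uv))
big=cv2.resize(im[170:290,230:490],None,fx=3,fy=3,interpolation=cv2.INTER_CUBIC); cv2.imwrite('pics/crop0.png',big[:,:,::-1])
E
```

```text
bench z [344.95274859 -65.11144843  -3.2426687 ] [339.62282738 144.23073644  -1.32319114]
wax ((426.0294189453125, 257.3823547363281), (21.585670471191406, 13.339459419250488), 14.03624439239502) 251.0
[[ 423.46565122 -228.62330356]
 [ 457.16486435 -237.29113315]
 [ 445.01626046 -291.81108269]
 [ 411.43236253 -282.89704408]] [ 434.26978464 -260.15564087] [34.79609512 55.85708079 34.74677373]
[ 434.29159841 -260.60962489   18.09095969]
case ((300.40625, 219.277099609375), (91.85840606689453, 51.22282791137695), 18.687349319458008)
[[493.35677587 198.91609533]
 [620.49239362 163.31336959]
 [549.46830898 -63.68424496]
 [424.86996641 -24.34193795]] [522.04686122  68.5508205 ] [132.02658589 237.84940112 130.66202237]
(325, 228) [502.22007318   4.70620056  37.28418829]
(270, 212) [544.35339273 153.07963816   4.99158442]
(415, 183) [ 632.90283415 -234.75623667   10.50126401]
(309, 138) [734.32043188  52.76182024  63.86077655]
(200, 230) [487.41072512 323.65091753  50.02215791]
(397, 227) [ 394.01315205    3.40269924 1159.96721223]
(382, 267) [ 406.50904452 -145.87029742   18.52313541]
```

View pics/crop0.png

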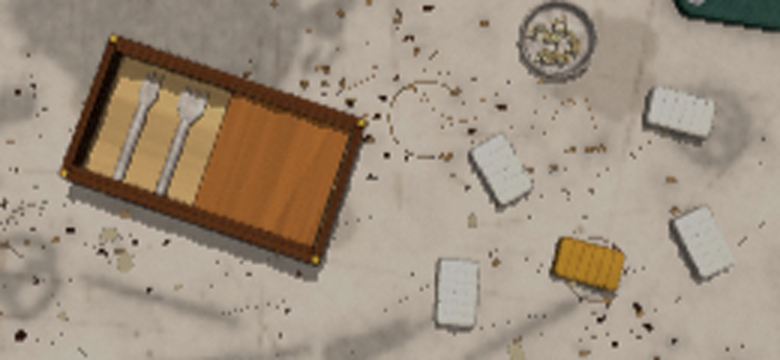

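```bash
python3 - <<'E'
from h import *
f=dict(np.load('pics/top0.npz'))
C=[(113,39),(361,122),(316,260),(64,173)]
P=np.array([pt(f,230+(u+.5)/3-.5,170+(v+.5)/3-.5,54)[:2] for u,v in C])
print(P,P.mean(0),np.linalg.norm(np.roll(P,-1,0)-P,axis=1))
y=(P[0]-P[1])+(P[3]-P[2]); print('yaw',np.degrees(np.arctan2(-y[0],y[1]))); x=(P[0]-P[3])+(P[1]-P[2]); print(np.degrees(np.arctan2(x[1],x[0])))
c=P.mean(0);yh=y/np.linalg.norm(y)
for s in (-.0565,-.0545,0.0545): print(s,c+yh*s*1000)
# lid surface depth median
d=[pt(f,u,v) for u in range(305,338,2) for v in range(212,245,2)]
d=np.array([p for p in d if abs((p[:2]-c)@yh+54)<35 and abs((p[:2]-c)@np.array([yh[1],-yh[0]]))<35]);print('lid z',np.median(d[:,2]),d[:,2].std(),len(d))
# rotated frame tool axes
s=r.sense(); print(Rotation.from_euler('xyz',s['tcp_rot']).as_matrix())
# side view wax check
g=dict(np.load('pics/side0.npz')); hsv=cv2.cvtColor(g['frame'],cv2.COLOR_RGB2HSV)
m=cv2.inRange(hsv,(14,130,100),(32,255,255)); m[:250]=0;m[:, :290]=0;m[:,345:]=0
M=cv2.moments(m,True);u,v=M['m10']/M['m00'],M['m01']/M['m00'];print(u,v,M['m00'],pt(g,u,v,14),pt(g,u,v))
E
```

```text
[[614.3941288  157.23645531]
 [547.76418675 -58.26707635]
 [429.62723067 -22.44659776]
 [497.31129125 193.25091075]] [522.27420937  67.44342299] [225.5688838  123.44815543 226.06757227 122.49666056]
yaw -17.301191181786677
-16.98240598251617
-0.0565 [505.47140749  13.49978713]
-0.0545 [506.06619694  15.40929637]
0.0545 [538.4822218  119.47754961]
lid z 39.01856118069554 2.0431787482285166 180
[[ 9.46746151e-01 -3.64752451e-04  3.21980732e-01]
 [-3.21980938e-01 -1.12762606e-03  9.46745480e-01]
 [ 1.77461291e-05 -9.99999298e-01 -1.18501896e-03]]
316.9139072847682 277.6754966887417 151.0 [ 433.6601658  -258.40232491   14.        ] [ 428.80500831 -267.45147112   20.67003163]
```

The crop confirms the yellow block is the beeswax. Its measured top is 35 x 56 mm, and both views place it near (434,-260), yaw -12.5°. The case centre is (522,67), yaw -17.2°; the brass pins sit 4 mm inside the corners, which agrees. Next I'll move over the lid centre at (506,15) with the fingers shut.

Request:
{"op": "send_rows", "data": {"series": [[0.0296,0,-0.0279,0,-1.6,0],[0.0296,0,-0.0279,0,0,0],[0.0296,0,-0.0279,0,0,0],[0.0296,0,-0.0279,0,0,0],[0.0296,0,-0.0279,0,0,0],[0.0296,0,-0.0279,0,0,0],[0.0296,0,-0.0279,0,0,0],[0.0296,0,-0.0279,0,0,0]], "gripper": 0}}

```text
clock: 0.9
eef_pos: [360.9, 306.4, 231.1]
tcp_rot: [-1.571, 0.0, -0.3]
contact_force: [-0.1, 1.2, 0.7]
opening: -0.001
```

Request:
{"op": "send_rows", "data": {"series": [[0.0296,0.015,-0.0279,0,0,0],[0.0296,0.015,-0.0279,0,0,0],[0.0296,0.015,-0.0279,0,0,0],[0.0296,0.015,-0.0279,0,0,0],[0.0296,0.015,-0.0279,0,0,0],[0.0296,0.015,-0.0279,0,0,0],[0.0296,0.015,-0.0279,0,0,0],[0,0,0,0,0,0]]}}

```text
clock: 1.7
eef_pos: [501.6, 56.7, 124.5]
tcp_rot: [-1.572, 0.001, -0.303]
contact_force: [0.6, -0.1, 0.4]
opening: 0.001
```

Request:
{"op": "send_rows", "data": {"series": [[0.0055,0.01,-0.0127,0,0,0],[0.0055,0.01,-0.0127,0,0,0],[0.0055,0.01,-0.0127,0,0,0],[0,0.015,0,0,0,0],[0,0.015,0,0,0,0],[0,0.005,0,0,0,0],[0,0,0,0,0,0],[0,0,0,0,0,0]]}}

```text
clock: 2.5
eef_pos: [505.4, 19.0, 61.5]
tcp_rot: [-1.571, -0.0, -0.3]
contact_force: [-0.2, 0.5, 0.9]
opening: 0.003
```

```bash
python3 - <<'E'
from h import *
s=r.sense();print(s['eef_pos'],s['contact_force'],s['clock'])
f=grab('top','top1'); cv2.imwrite('pics/c1.png',cv2.resize(f['frame'][150:290,220:400],None,fx=4,fy=4)[:,:,::-1])
s=r.sense();print(s['eef_pos'],s['contact_force'],s['clock'])
E
```

```text
[505.44169726  18.97190794  61.53793504] [-0.18021742  0.46286045  0.89532057] 2.5
[505.66534215  19.00188253  61.78257411] [-0.84521398 -0.08893243  0.39813075] 2.55
```

View pics/c1.png

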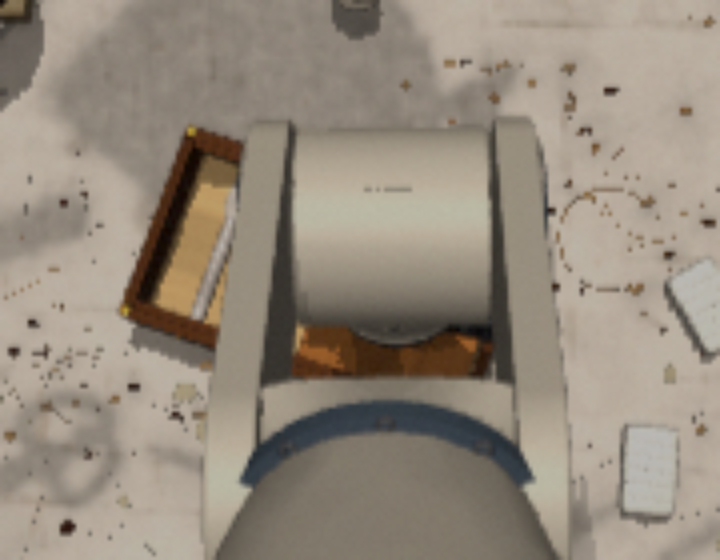

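Request:
{"op": "send_rows", "data": {"series": [[0,0.005,0,0,0,0],[0,0.005,0,0,0,0],[0,0.003,0,0,0,0],[0,0.001,0,0,0,0],[0,0,0,0,0,0]]}}

```text
clock: 3.05
eef_pos: [505.1, 18.9, 47.0]
tcp_rot: [-1.571, 0.0, -0.3]
contact_force: [-0.5, 0.4, 0.6]
opening: 0.0
```

Request:
{"op": "send_rows", "data": {"series": [[0,0.0005,0,0,0,0],[0,0.0005,0,0,0,0],[0,0,0,0,0,0]]}}

```text
clock: 3.35
eef_pos: [505.3, 18.9, 46.3]
tcp_rot: [-1.571, -0.0, -0.3]
contact_force: [0.1, 0.1, -0.8]
opening: -0.002
```

Request:
{"op": "send_rows", "data": {"series": [[0,0.0005,0,0,0,0],[0,0.0005,0,0,0,0],[0,0,0,0,0,0]]}}

```text
clock: 3.65
eef_pos: [505.3, 18.9, 45.2]
tcp_rot: [-1.571, 0.0, -0.3]
contact_force: [0.5, 0.6, 0.2]
opening: 0.0
```

Request:
{"op": "send_rows", "data": {"series": [[0,0.0005,0,0,0,0],[0,0.0003,0,0,0,0],[0,0,0,0,0,0]]}}

```text
clock: 3.95
eef_pos: [505.3, 18.9, 44.4]
tcp_rot: [-1.571, 0.0, -0.3]
contact_force: [-1.3, 0.3, 0.1]
opening: 0.002
```

Request:
{"op": "send_rows", "data": {"series": [[0,0.0005,0,0,0,0],[0,0.0005,0,0,0,0],[0,0,0,0,0,0]]}}

```text
clock: 4.25
eef_pos: [505.2, 18.9, 43.4]
tcp_rot: [-1.571, 0.0, -0.3]
contact_force: [-0.1, 0.2, -0.8]
opening: 0.002
```

Request:
{"op": "send_rows", "data": {"series": [[0,0.0005,0,0,0,0],[0,0.0005,0,0,0,0],[0,0,0,0,0,0]]}}

```text
clock: 4.55
eef_pos: [505.3, 18.9, 42.4]
tcp_rot: [-1.571, 0.0, -0.3]
contact_force: [0.5, 0.6, -1.1]
opening: 0.006
```

Request:
{"op": "send_rows", "data": {"series": [[0,0.0005,0,0,0,0],[0,0.0005,0,0,0,0],[0,0,0,0,0,0]]}}

```text
clock: 4.85
eef_pos: [505.3, 18.9, 41.4]
tcp_rot: [-1.571, 0.0, -0.3]
contact_force: [0.2, -0.2, 1.0]
opening: -0.004
```

Request:
{"op": "send_rows", "data": {"series": [[0,0.0005,0,0,0,0],[0,0.0005,0,0,0,0],[0,0,0,0,0,0]]}}

```text
clock: 5.15
eef_pos: [505.3, 18.9, 40.4]
tcp_rot: [-1.571, 0.0, -0.3]
contact_force: [0.4, 0.0, -0.7]
opening: 0.004
```

Request:
{"op": "send_rows", "data": {"series": [[0,0.0005,0,0,0,0],[0,0.0005,0,0,0,0],[0,0,0,0,0,0]]}}

```text
clock: 5.45
eef_pos: [505.3, 18.9, 39.6]
tcp_rot: [-1.571, -0.0, -0.3]
contact_force: [0.2, 0.1, 3.6]
opening: 0.0
```

Request:
{"op": "send_rows", "data": {"series": [[0,0.0005,0,0,0,0],[0,0,0,0,0,0],[0,0,0,0,0,0]]}}

```text
clock: 5.75
eef_pos: [505.4, 18.9, 39.3]
tcp_rot: [-1.571, -0.0, -0.3]
contact_force: [-2.3, -1.0, 6.1]
opening: -0.004
```

Request:
{"op": "send_rows", "data": {"series": [[0,0.0005,0,0,0,0],[0,0.0005,0,0,0,0],[0,0,0,0,0,0],[0,0,0,0,0,0]]}}

```text
clock: 6.15
eef_pos: [505.4, 18.9, 38.6]
tcp_rot: [-1.571, -0.0, -0.3]
contact_force: [-2.3, 0.1, 12.5]
opening: -0.002
```

```bash
python3 - <<'E'
from h import *
s=r.sense();print(s['eef_pos'],s['contact_force'],s['clock'])
E
```

```text
[505.37058715  18.91485611  38.60968102] [-2.33470247  0.13161167 12.52861175] 6.15
```

Request:
{"op": "send_rows", "data": {"series": [[0,0.0002,0,0,0,0],[0,0,0.001,0,0,0],[0,0,0.002,0,0,0],[0,0,0.002,0,0,0],[0,0,0.002,0,0,0]]}}

```text
clock: 6.65
eef_pos: [507.3, 25.2, 38.5]
tcp_rot: [-1.572, -0.0, -0.3]
contact_force: [-4.0, -4.7, 12.8]
opening: -0.003
```

Request:
{"op": "send_rows", "data": {"series": [[0,0.0002,0.003,0,0,0],[0,0,0.003,0,0,0],[0,0,0.003,0,0,0],[0,0,0.003,0,0,0],[0,0,0.003,0,0,0],[0,0,0.003,0,0,0]]}}

```text
clock: 7.25
eef_pos: [512.7, 42.4, 38.3]
tcp_rot: [-1.571, -0.0, -0.3]
contact_force: [-3.5, -4.0, 14.1]
opening: 0.001
```

Request:
{"op": "send_rows", "data": {"series": [[0,0,0.004,0,0,0],[0,0,0.004,0,0,0],[0,0,0.004,0,0,0],[0,0,0.004,0,0,0],[0,0,0.004,0,0,0],[0,0,0.004,0,0,0]]}}

```text
clock: 7.85
eef_pos: [519.8, 65.4, 38.4]
tcp_rot: [-1.571, -0.0, -0.3]
contact_force: [-3.9, -5.0, 14.1]
opening: -0.002
```

Request:
{"op": "send_rows", "data": {"series": [[0,0,0.004,0,0,0],[0,0,0.004,0,0,0],[0,0,0.004,0,0,0],[0,0,0.004,0,0,0],[0,0,0.004,0,0,0],[0,0,0.004,0,0,0]]}}

```text
clock: 8.45
eef_pos: [527.0, 88.3, 38.4]
tcp_rot: [-1.571, -0.0, -0.3]
contact_force: [-3.6, -5.0, 13.7]
opening: -0.003
```

Request:
{"op": "send_rows", "data": {"series": [[0,0,0.004,0,0,0],[0,0,0.004,0,0,0],[0,0,0.004,0,0,0],[0,0,0.004,0,0,0],[0,0,0.004,0,0,0],[0,0,0.003,0,0,0],[0,0,0.003,0,0,0]]}}

```text
clock: 9.15
eef_pos: [534.7, 113.1, 38.4]
tcp_rot: [-1.571, -0.0, -0.299]
contact_force: [-3.6, -4.7, 13.2]
opening: 0.003
```

Request:
{"op": "send_rows", "data": {"series": [[0,0,0.002,0,0,0],[0,0,0.002,0,0,0],[0,0,0.002,0,0,0],[0,0,0.001,0,0,0],[0,0,0.001,0,0,0]]}}

```text
clock: 9.65
eef_pos: [537.1, 120.7, 38.4]
tcp_rot: [-1.571, -0.0, -0.3]
contact_force: [-4.0, -4.2, 15.0]
opening: 0.001
```

Request:
{"op": "send_rows", "data": {"series": [[0,0,0.001,0,0,0],[0,0,0.001,0,0,0]]}}

```text
clock: 9.85
eef_pos: [537.4, 121.9, 38.3]
tcp_rot: [-1.573, -0.0, -0.299]
contact_force: [-2.8, -12.1, 13.8]
opening: 0.001
```

The end stop has been felt: the along-track force rose from 5 to 12 N. I'll back off slightly and lift.

Request:
{"op": "send_rows", "data": {"series": [[0,0,-0.001,0,0,0],[0,-0.001,0,0,0,0],[0,-0.003,0,0,0,0],[0,-0.02,0,0,0,0],[0,-0.04,0,0,0,0],[0,-0.04,0,0,0,0]]}}

```text
clock: 10.45
eef_pos: [536.4, 122.0, 142.0]
tcp_rot: [-1.572, 0.002, -0.3]
contact_force: [0.6, -0.1, 0.2]
opening: 0.002
```

Request:
{"op": "send_rows", "data": {"series": [[0.002,0,-0.0494,0,0,0],[0.002,0,-0.0494,0,0,0],[0.002,0,-0.0494,0,0,0],[0.002,0,-0.0494,0,0,0],[0.002,0,-0.0494,0,0,0],[0.002,0,-0.0494,0,0,0],[0.002,0,-0.0494,0,0,0],[0.002,0,-0.0494,0,0,0]], "gripper": 0.75}}

```text
clock: 11.25
eef_pos: [434.9, -262.0, 141.7]
tcp_rot: [-1.571, -0.0, -0.3]
contact_force: [1.5, -0.1, -0.2]
opening: 0.753
```

Request:
{"op": "send_rows", "data": {"series": [[0,0,0,0,8.53,0],[0,0,0,0,8.53,0],[0,0,0,0,8.53,0],[0,0,0,0,8.53,0],[0,0,0,0,8.53,0],[0,0,0,0,8.53,0],[0,0,0,0,8.53,0],[0,0,0,0,8.53,0]]}}

```text
clock: 12.05
eef_pos: [435.7, -260.1, 141.4]
tcp_rot: [-1.571, 0.0, -1.497]
contact_force: [0.6, -0.3, -0.3]
opening: 0.749
```

Request:
{"op": "send_rows", "data": {"series": [[0,0,0,0,8.53,0],[0,0,0,0,8.53,0],[0,0,0,0,0,0],[0,0,0,0,0,0]]}}

```text
clock: 12.45
eef_pos: [435.7, -260.1, 141.5]
tcp_rot: [-1.571, 0.0, -1.784]
contact_force: [-0.9, 1.0, 0.7]
opening: 0.751
```

```bash
python3 - <<'E'
from h import *
s=r.sense();print(s['eef_pos'],np.degrees(s['tcp_rot']),s['qpos'],s['clock'],s['opening'])
f=grab('top','top2'); g=grab('side','side2'); cv2.imwrite('pics/c2.png',np.hstack([cv2.resize(f['frame'][150:300,220:440],(400,273)),cv2.resize(g['frame'][150:310,210:440],(400,273))])[:,:,::-1])
E
```

```text
[ 435.70043441 -260.10257928  141.47595802] [-9.00093068e+01  5.43021844e-03 -1.02223086e+02] [-5.41174130e-01  2.83414738e-01  1.96439384e+00  4.80055312e-05
  8.93968381e-01 -3.27871106e-01] 12.45 0.7508082643242325
```

View pics/c2.png

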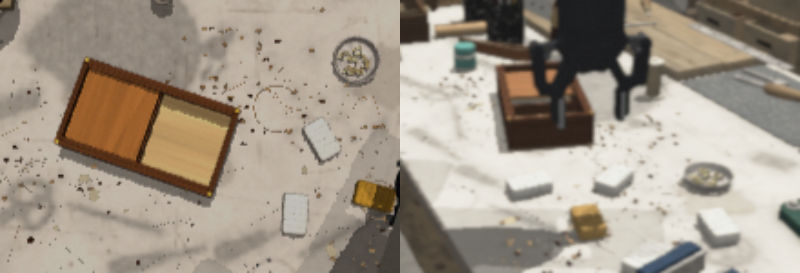

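The lid is over the +y half and the -y compartment is clear (crop 190,130). The wax is undisturbed. Descending to grasp.

Request:
{"op": "send_rows", "data": {"series": [[0,0.03,0,0,0,0],[0,0.03,0,0,0,0],[0,0.03,0,0,0,0],[0,0.02,0,0,0,0],[0,0.012,0,0,0,0],[0,0.008,0,0,0,0],[0,0.004,0,0,0,0],[0,0,0,0,0,0]]}}

```text
clock: 13.35
eef_pos: [435.9, -260.3, 7.7]
tcp_rot: [-1.571, -0.0, -1.788]
contact_force: [-0.3, 0.3, 1.0]
opening: 0.747
```

Request:
{"op": "send_rows", "data": {"series": [[0,0.003,0,0,0,0],[0,0.001,0,0,0,0],[0,0,0,0,0,0]]}}

```text
clock: 13.65
eef_pos: [435.9, -260.3, 3.9]
tcp_rot: [-1.57, -0.0, -1.789]
contact_force: [0.0, -0.1, -0.2]
opening: 0.749
```

Request:
{"op": "send_rows", "data": {"series": [[0,0,0,0,0,0],[0,0,0,0,0,0],[0,0,0,0,0,0],[0,0,0,0,0,0],[0,0,0,0,0,0],[0,0,0,0,0,0]], "gripper": 0.2, "squeeze": 30}}

```text
clock: 14.25
eef_pos: [435.9, -260.3, 3.9]
tcp_rot: [-1.57, -0.0, -1.789]
contact_force: [-1.6, 0.3, 4.9]
opening: 0.413
```

Request:
{"op": "send_rows", "data": {"series": [[0,-0.005,0,0,0,0],[0,-0.02,0,0,0,0],[0,-0.03,0,0,0,0],[0,-0.04,0,0,0,0],[0,-0.04,0,0,0,0],[0,0,0,0,0,0]]}}

```text
clock: 14.85
eef_pos: [438.5, -261.8, 143.6]
tcp_rot: [-1.563, -0.003, -1.789]
contact_force: [0.6, -0.1, -0.5]
opening: 0.414
```

```bash
python3 - <<'E'
from h import *
s=r.sense();print(s['eef_pos'],np.degrees(s['tcp_rot']),s['clock'],s['opening'],s['contact_force'])
g=grab('side','side3'); cv2.imwrite('pics/c3.png',cv2.resize(g['frame'][130:310,210:440],None,fx=3,fy=3)[:,:,::-1])
E
```

```text
[ 438.53775157 -261.8466389   143.64430465] [ -89.53580044   -0.1570453  -102.47793366] 14.85 0.4135694745452338 [ 0.5552241  -0.09069851 -0.45923809]
```

View pics/c3.png

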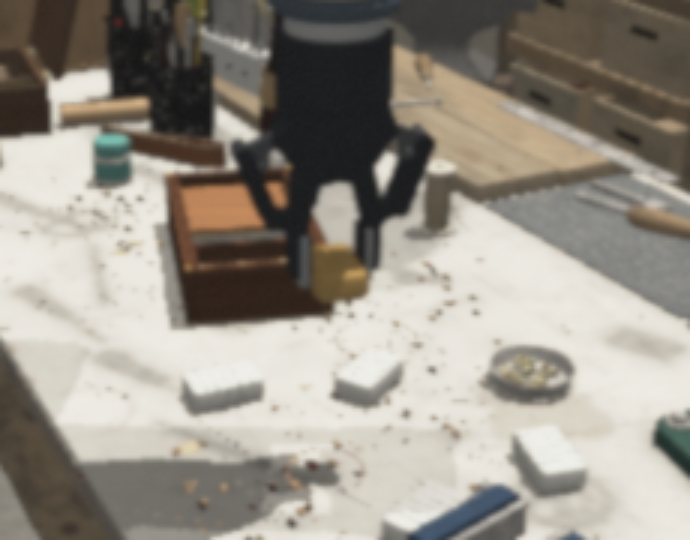

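The beeswax is held between the pads (crop 340,270) and lies level. Carrying it over the compartment.

Request:
{"op": "send_rows", "data": {"series": [[-0.02,0,0.001,0,0,0],[-0.04,0,0.001,0,0,0],[-0.045,0,0.001,0,0,0],[-0.045,0,0.001,0,0,0],[-0.045,0,0.001,0,0,0],[-0.045,0,0.001,0,0,0],[-0.03,0,0.001,0,0,0],[-0.012,0,0.001,0,0,0]]}}

```text
clock: 15.7
eef_pos: [504.0, 15.9, 137.4]
tcp_rot: [-1.573, -0.0, -1.786]
contact_force: [0.5, -0.4, -0.5]
opening: 0.409
```

Request:
{"op": "send_rows", "data": {"series": [[0,0,0,0,4.7,0],[0,0,0,0,0,0],[0,0,0,0,0,0]]}}

```text
clock: 16.0
eef_pos: [503.9, 12.8, 137.9]
tcp_rot: [-1.572, -0.001, -1.869]
contact_force: [-0.6, 1.0, -1.0]
opening: 0.411
```

```bash
python3 - <<'E'
from h import *
s=r.sense();print(s['eef_pos'],np.degrees(s['tcp_rot']),s['clock'],s['opening'],s['contact_force'])
g=grab('side','side4'); cv2.imwrite('pics/c4.png',cv2.resize(g['frame'][110:260,200:400],None,fx=3.5,fy=3.5)[:,:,::-1])
E
```

```text
[503.86716644  12.77593943 137.90566554] [-9.00718201e+01 -3.50126465e-02 -1.07092460e+02] 16.0 0.4112718159319574 [-0.57817815  0.98549651 -0.99139561]
```

View pics/c4.png

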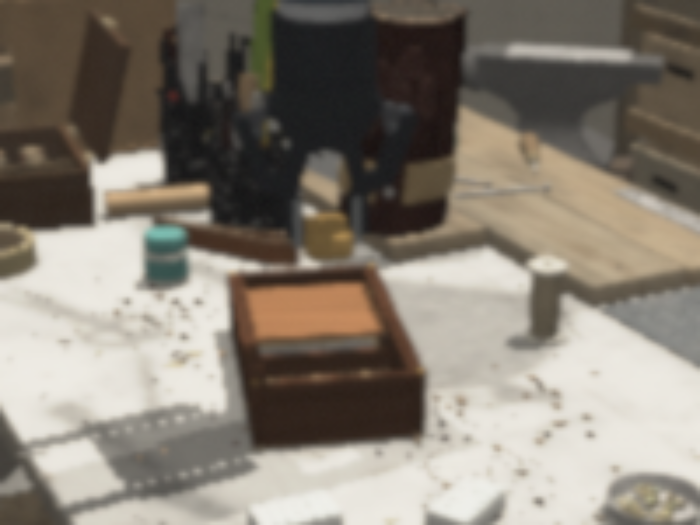

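Wax is level and centred over the compartment. Lowering it.

Request:
{"op": "send_rows", "data": {"series": [[0,0.03,0,0,0,0],[0,0.03,0,0,0,0],[0,0.025,0,0,0,0],[0,0.02,0,0,0,0],[0,0.01,0,0,0,0],[0,0.006,0,0,0,0],[0,0.003,0,0,0,0],[0,0,0,0,0,0]]}}

```text
clock: 16.85
eef_pos: [504.8, 13.3, 14.9]
tcp_rot: [-1.57, 0.0, -1.871]
contact_force: [0.1, 0.3, -0.9]
opening: 0.412
```

Request:
{"op": "send_rows", "data": {"series": [[0,0.002,0,0,0,0],[0,0.001,0,0,0,0],[0,0,0,0,0,0]]}}

```text
clock: 17.15
eef_pos: [504.7, 13.5, 11.9]
tcp_rot: [-1.57, 0.0, -1.871]
contact_force: [0.1, -0.5, -0.6]
opening: 0.412
```

Request:
{"op": "send_rows", "data": {"series": [[0,0.001,0,0,0,0],[0,0.001,0,0,0,0],[0,0,0,0,0,0]]}}

```text
clock: 17.45
eef_pos: [504.4, 13.4, 9.5]
tcp_rot: [-1.571, -0.0, -1.871]
contact_force: [-1.2, -0.0, -1.4]
opening: 0.417
```

Request:
{"op": "send_rows", "data": {"series": [[0,0.0005,0,0,0,0],[0,0,0,0,0,0]]}}

```text
clock: 17.65
eef_pos: [504.4, 13.4, 9.0]
tcp_rot: [-1.571, -0.0, -1.871]
contact_force: [-0.1, 0.1, -0.5]
opening: 0.414
```

Request:
{"op": "send_rows", "data": {"series": [[0,0,0,0,0,0],[0,0,0,0,0,0],[0,0,0,0,0,0],[0,0,0,0,0,0],[0,0,0,0,0,0]], "gripper": 0.62}}

```text
clock: 18.15
eef_pos: [504.5, 13.4, 9.1]
tcp_rot: [-1.571, 0.0, -1.871]
contact_force: [0.4, -0.7, -1.0]
opening: 0.619
```

Request:
{"op": "send_rows", "data": {"series": [[0,-0.005,0,0,0,0],[0,-0.02,0,0,0,0],[0,-0.03,0,0,0,0],[0,-0.04,0,0,0,0],[0,-0.04,0,0,0,0],[0,0,0,0,0,0]]}}

```text
clock: 18.75
eef_pos: [507.8, 13.5, 149.3]
tcp_rot: [-1.562, 0.003, -1.871]
contact_force: [0.8, -0.0, 0.7]
opening: 0.622
```

Request:
{"op": "send_rows", "data": {"series": [[-0.02,0,0,0,0,0],[-0.035,0,0,0,0,0],[-0.035,0,0,0,0,0],[-0.02,0,0,0,0,0],[0,0.02,0,0,0,0],[0,0.01,0,0,0,0],[0,0,0,0,0,0],[0,0,0,0,0,0]], "gripper": 0}}

```text
clock: 19.55
eef_pos: [536.6, 118.0, 113.9]
tcp_rot: [-1.572, -0.001, -1.871]
contact_force: [0.3, 0.0, 0.0]
opening: -0.003
```

```bash
python3 - <<'E'
from h import *
s=r.sense();print(s['eef_pos'],np.degrees(s['tcp_rot']),s['clock'],s['opening'],s['contact_force'])
f=grab('top','top5');g=grab('side','side5'); cv2.imwrite('pics/c5.png',np.hstack([cv2.resize(f['frame'][160:280,230:390],(400,300)),cv2.resize(g['frame'][110:260,200:400],(400,300))])[:,:,::-1])
hsv=cv2.cvtColor(f['frame'],cv2.COLOR_RGB2HSV)
E
```

```text
[536.60737284 118.02102854 113.88442121] [-9.00530871e+01 -3.22009857e-02 -1.07213324e+02] 19.55 -0.003356399418204723 [0.32197764 0.03619269 0.01925687]
```

View pics/c5.png

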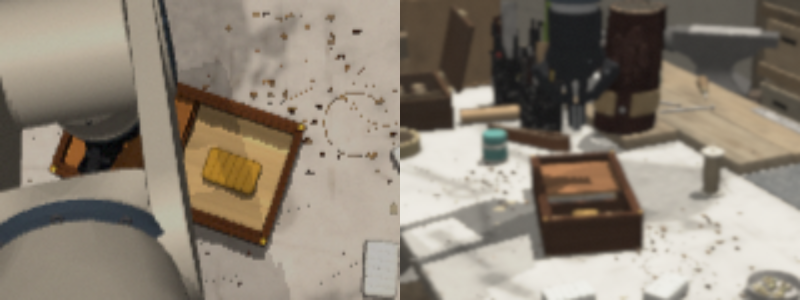

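The wax lies flat in the middle of the compartment (crop 232,170) and the lid is open. Pressing on the lid next; its top was felt near z = 40 earlier.

Request:
{"op": "send_rows", "data": {"series": [[0,0.02,0,0,0,0],[0,0.025,0,0,0,0],[0,0.015,0,0,0,0],[0,0.006,0,0,0,0],[0,0.003,0,0,0,0],[0,0,0,0,0,0]]}}

```text
clock: 20.25
eef_pos: [537.4, 118.5, 45.6]
tcp_rot: [-1.57, 0.0, -1.871]
contact_force: [0.8, -0.0, -0.9]
opening: -0.001
```

Request:
{"op": "send_rows", "data": {"series": [[0,0.001,0,0,0,0],[0,0.001,0,0,0,0],[0,0,0,0,0,0]]}}

```text
clock: 20.55
eef_pos: [537.2, 118.5, 43.4]
tcp_rot: [-1.57, 0.0, -1.871]
contact_force: [-1.0, -0.6, 0.2]
opening: -0.003
```

Request:
{"op": "send_rows", "data": {"series": [[0,0.001,0,0,0,0],[0,0.001,0,0,0,0],[0,0.0005,0,0,0,0],[0,0,0,0,0,0]]}}

```text
clock: 20.95
eef_pos: [536.9, 118.5, 40.5]
tcp_rot: [-1.571, -0.0, -1.871]
contact_force: [0.9, 0.3, 0.7]
opening: 0.005
```

Request:
{"op": "send_rows", "data": {"series": [[0,0.0005,0,0,0,0],[0,0.0005,0,0,0,0],[0,0,0,0,0,0]]}}

```text
clock: 21.25
eef_pos: [537.0, 118.5, 39.7]
tcp_rot: [-1.571, -0.0, -1.871]
contact_force: [0.1, 0.1, 2.0]
opening: 0.001
```

Request:
{"op": "send_rows", "data": {"series": [[0,0.0005,0,0,0,0],[0,0.0005,0,0,0,0],[0,0.0004,0,0,0,0],[0,0,0,0,0,0]]}}

```text
clock: 21.65
eef_pos: [537.1, 118.5, 38.8]
tcp_rot: [-1.571, 0.0, -1.871]
contact_force: [-2.5, -0.5, 10.0]
opening: 0.001
```

Request:
{"op": "send_rows", "data": {"series": [[0,0.0004,0,0,0,0],[0,0.0002,0,0,0,0],[0,0,0,0,0,0]]}}

```text
clock: 21.95
eef_pos: [537.1, 118.5, 38.4]
tcp_rot: [-1.571, 0.0, -1.871]
contact_force: [-3.6, -1.3, 13.7]
opening: -0.004
```

Request:
{"op": "send_rows", "data": {"series": [[0.001,0,0,0,0,0],[0.002,0,0,0,0,0],[0.002,0,0,0,0,0],[0.002,0,0,0,0,0],[0.002,0,0,0,0,0]]}}

```text
clock: 22.45
eef_pos: [534.8, 111.0, 38.6]
tcp_rot: [-1.57, 0.002, -1.871]
contact_force: [-3.8, 6.1, 12.0]
opening: 0.0
```

Request:
{"op": "send_rows", "data": {"series": [[0.002,0.0003,0,0,0,0],[0.003,0,0,0,0,0],[0.003,0,0,0,0,0],[0.004,0,0,0,0,0],[0.004,0,0,0,0,0]]}}

```text
clock: 22.95
eef_pos: [530.1, 95.6, 38.4]
tcp_rot: [-1.57, 0.002, -1.871]
contact_force: [-4.1, 6.3, 14.7]
opening: -0.004
```

Request:
{"op": "send_rows", "data": {"series": [[0.004,0,-0.0003,0,0,0],[0.004,0,-0.0002,0,0,0],[0.004,0,0,0,0,0],[0.004,0,0,0,0,0],[0.004,0,0,0,0,0]]}}

```text
clock: 23.45
eef_pos: [524.1, 76.6, 38.4]
tcp_rot: [-1.569, 0.002, -1.871]
contact_force: [-3.0, 7.1, 14.2]
opening: 0.004
```

Request:
{"op": "send_rows", "data": {"series": [[0.004,0,-0.0003,0,0,0],[0.004,0,-0.0002,0,0,0],[0.004,0,0,0,0,0],[0.004,0,0,0,0,0],[0.004,0,0,0,0,0],[0.004,0,0,0,0,0]]}}

```text
clock: 24.05
eef_pos: [516.9, 53.7, 38.5]
tcp_rot: [-1.569, 0.002, -1.871]
contact_force: [-1.2, 6.3, 13.4]
opening: -0.001
```

Request:
{"op": "send_rows", "data": {"series": [[0.004,0.0001,-0.0002,0,0,0],[0.004,0,0,0,0,0],[0.004,0,0,0,0,0],[0.004,0,0,0,0,0],[0.004,0,0,0,0,0],[0.004,0,0,0,0,0],[0.003,0,0,0,0,0]]}}

```text
clock: 24.75
eef_pos: [508.8, 27.8, 38.4]
tcp_rot: [-1.568, 0.002, -1.871]
contact_force: [-1.7, 6.4, 14.3]
opening: -0.003
```

Request:
{"op": "send_rows", "data": {"series": [[0.002,0,0,0,0,0],[0.002,0,0,0,0,0],[0.002,0,0,0,0,0],[0.002,0,0,0,0,0],[0.001,0,0,0,0,0]]}}

```text
clock: 25.25
eef_pos: [506.2, 19.2, 38.4]
tcp_rot: [-1.568, 0.002, -1.871]
contact_force: [-1.9, 5.2, 14.7]
opening: -0.002
```

Request:
{"op": "send_rows", "data": {"series": [[0.001,0,0,0,0,0],[0.001,0,0,0,0,0],[0.001,0,0,0,0,0]]}}

```text
clock: 25.55
eef_pos: [505.3, 16.4, 38.4]
tcp_rot: [-1.569, 0.002, -1.871]
contact_force: [-0.6, 6.0, 13.7]
opening: 0.002
```

Request:
{"op": "send_rows", "data": {"series": [[0.001,0,0,0,0,0],[0.0005,0,0,0,0,0]]}}

```text
clock: 25.75
eef_pos: [504.8, 14.9, 38.4]
tcp_rot: [-1.569, 0.002, -1.871]
contact_force: [-2.3, 5.7, 14.4]
opening: 0.004
```

Request:
{"op": "send_rows", "data": {"series": [[0.0005,0,0,0,0,0],[0.0005,0,0,0,0,0]]}}

```text
clock: 25.95
eef_pos: [504.6, 14.2, 38.4]
tcp_rot: [-1.568, 0.002, -1.871]
contact_force: [-1.4, 10.9, 13.5]
opening: -0.002
```

Stop felt again: the drag force rose from 6 to 11 N at 109 mm of travel. Releasing, lifting and moving aside to check.

Request:
{"op": "send_rows", "data": {"series": [[-0.0008,0,0,0,0,0],[0,-0.001,0,0,0,0],[0,-0.003,0,0,0,0],[0,-0.03,0,0,0,0],[0,-0.04,0,0,0,0],[0,-0.04,0,0,0,0],[0,-0.04,0,0,0,0],[0,0,0,0,0,0]]}}

```text
clock: 26.75
eef_pos: [506.5, 14.1, 196.2]
tcp_rot: [-1.563, 0.003, -1.871]
contact_force: [0.7, 0.3, -0.4]
opening: -0.004
```

Request:
{"op": "send_rows", "data": {"series": [[0.03,0,-0.02,0,0,0],[0.04,0,-0.02,0,0,0],[0.04,0,-0.02,0,0,0],[0.04,0,-0.02,0,0,0],[0.04,0,0,0,0,0],[0.04,0,0,0,0,0],[0.02,0,0,0,0,0],[0,0,0,0,0,0]]}}

```text
clock: 27.55
eef_pos: [352.1, -202.8, 190.6]
tcp_rot: [-1.572, -0.0, -1.874]
contact_force: [-0.1, -0.7, -0.6]
opening: 0.002
```

```bash
python3 - <<'E'
from h import *
s=r.sense();print(s['eef_pos'],s['clock'],s['contact_force'])
f=grab('top','top6'); big=cv2.resize(f['frame'][120:280,190:430],None,fx=3,fy=3); cv2.imwrite('pics/c6.png',big[:,:,::-1])
f0=dict(np.load('pics/top0.npz'))
d=cv2.absdiff(f0['frame'],f['frame']).max(2)
for n,(u,v) in dict(dish=(415,183),spool=(309,142),jar=(200,232),case=(302,221)).items(): print(n,(d[v-20:v+20,u-20:u+20]>40).sum())
# lid edge position along case y: profile
c=np.array([522.3,67.4]);yh=np.array([.2957,.9553]);xh=np.array([.9553,-.2957])
E
```

```text
[ 352.14027112 -202.83628251  190.57163709] 27.55 [-0.11956284 -0.68778111 -0.56524687]
dish 0
spool 0
jar 0
case 19
```

View pics/c6.png

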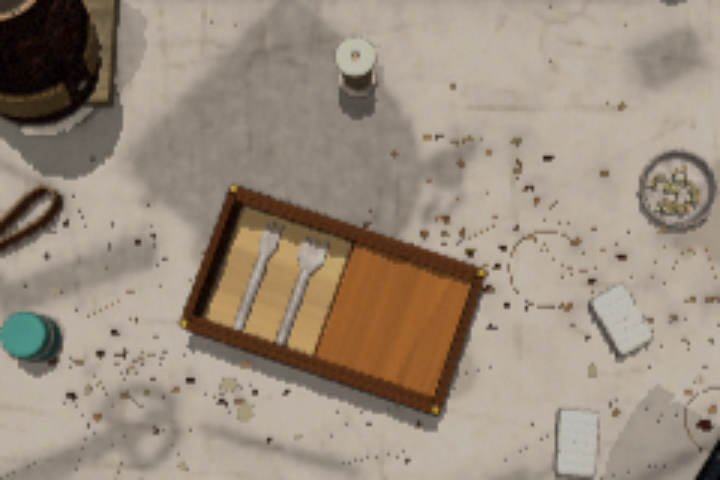

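```bash
python3 - <<'E'
from h import *
c=np.array([522.3,67.4]);yh=np.array([.2957,.9553]);xh=np.array([.9553,-.2957])
for n in('top0','top6'):
    f=dict(np.load(f'pics/{n}.npz')); R=Rotation.from_euler('xyz',f['rotation']).as_matrix();K=f['intrinsics']
    S=np.arange(-12,13,1.); pr=[]
    for X in (-10,0,10,30,35):
        P=np.array([np.r_[c+xh*X+yh*s,40] for s in S]); q=(P-f['origin'])@R@K.T; q=(q[:,:2]/q[:,2:]).astype(np.float32)
        pr.append(cv2.remap(f['frame'],q[:,0],q[:,1],cv2.INTER_LINEAR)[:,0,2])
    p=np.median(pr,0); 
    print(n,p.astype(int), 'edge y', S[np.argmax(np.gradient(cv2.GaussianBlur(p.reshape(-1,1).astype(np.float32),(1,5),0).ravel()))])
E
```

```text
top0 [43 44 44 43 42 42 40 40 41 42 42 42 43 51 62 80 91 92 93 92 92 92 92 92
 91] edge y 2.0
top6 [43 42 42 41 41 41 42 43 43 43 39 35 38 44 63 79 91 93 93 93 93 93 94 93
 93] edge y 2.0
```

The lid's edge is back where it was at the start, to well under a millimetre, and the arm is clear. Handing in.

```bash
python3 -c "
from rig import r
r.sign_off()"
```

```text
the job is handed in; nothing more can be done
```

I slid the lid fully open, laid the beeswax in the compartment, slid the lid fully shut over it and handed the job in at about 28 s of the 72 s. The hand-in gives no verdict.

- **Opening and closing the lid:** I pressed at about 12–15 N and dragged until I felt each end stop, after about 108 mm opening and 109 mm closing. The highest total load I read was about 18.6 N, at the open stop. Readings came only at the end of each move and carry about 1 N of noise, so a brief higher peak would not have shown.
- **Beeswax:** I picked the yellow block and left the four white look-alikes alone. After release, both cameras showed it lying flat in the middle of the compartment. I could not see it once the lid was shut.
- **Last checks:** The lid edge matches its starting position to within the camera's resolution. The image areas around the dish, jar and spool show no change from the first picture. The arm was clear of everything.

One small difference remains: 19 pixels changed around the case between the first and last pictures. The brightness profile across the lid edge shows a slight darkening beside it, most likely the wax or its shadow in the gap, with the edge itself in place.

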